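# Scoop capacitors into the kitting tray

### The arm

A 6-joint arm with a two-finger parallel gripper is mounted at the origin on the work surface. World frame = base frame: x ahead of the robot, y to its left, z up, the work surface at z = 0. Lengths are in m, angles in rad, forces in N, time in s.
With the tool pointing down it reaches from about 0.325 to 0.775 m from the base axis. Payload 9.3 kg.
Tool frame: the origin (TCP) lies at the very end of the fingers, on their centre line; the grasp point (between the pads) lies 19 mm behind it (arm.grasp_offset is the distance from the TCP to the grasp point, in m); z points along the fingers, y is the line along which they close (so a half turn about z gives the same grasp; the last joint's range is limited). The gripper opens to 85 mm and grips with 20 to 120 N. Pads are 22 mm wide; open, the fingers measure 114 mm over their backs; the gripper's body (76 mm by 85 mm) begins 54 mm behind the grasp point. The pads swing forward as they close: fully open they stand 13 mm farther back than shut.
Start: joints at [1.116, 0.259, 0.021, 1.334, 0, 1.418], TCP at [0.163, 0.525, 0.231] pointing down, gripper open.
Joint ranges: [-3.04, 3.04], [-0.91, 1.82], [-1.04, 1.36], [-1.92, 1.95], [-1.52, 1.45], [-3.14, 3.14]. Speed limits (rad/s): [2.22, 2.22, 2.79, 3.14, 3.14, 3.14].

### API

Orientations are given as [roll, pitch, yaw] about the fixed x, y, z axes, in that order (R = Rz(yaw) Ry(pitch) Rx(roll)).
In Python, from cell import arm gives the robot as it stands.
- The arm moves only by the tool drive_tool, never from a script. Its argument "increments" is a list of rows, each a list of 6 numbers: the shift along the world's x, y, z scaled (see below), then the turn, a rotation vector about the world's x, y, z scaled (see below). A call has 1 to 10 rows; each row shifts and turns the commanded pose from where the row before left it; what a row does not reach is not made up. The controller multiplies each number of a shift by 150 mm and each number of a turn by 30 degrees. A row lasts 1/8 s, in which the tool goes at most 62.5 mm and 10.7 degrees, less where a joint would pass 70% of its speed; a pose out of reach is approached as far as the arm can. A call with a number of a shift or a turn outside -1 to 1 is refused whole. A call with a gripper value outside its range is refused whole. "jaw" is the closure, from -1 (fully open) to 1 (shut), set as the call begins (left out, the last holds). The fingers move at their own pace and stop on an object; "grip_force" is the grip in N (left out, the last holds). Time passes only in rows, so rows that do not move let the fingers close. It gives the time, the measured TCP pose, the force, the opening and the grip force at its end, in the units of the state.
- arm.get_obs(): the state, without advancing time (a new reading comes with each control period).
- arm.capture(name): name is "side" or "top" or "wrist"; returns a dict with "frame" (420x560x3 uint8, red, green, blue), "range_z" (420x560 float32, m along the optical axis (not along the pixel's ray), 0 where there is no reading), "fx", "fy", "cx", "cy" (pixels), "T" (4x4, takes a point from camera to world coordinates); the wrist camera has in their place "hand_eye" (4x4, takes a point from camera to tool coordinates, whose origin is the TCP and whose axes are the flange's). Camera axes: x right, y up, looking along -z (the intrinsics and any distortion apply to the point x, -y, -z); pixel columns grow to the right and rows downward; lengths in m; the calibration is good to about 2 mm. A picture is of the moment at which its call begins: read the wrist's pose just before it.
- arm.sign_off(): hands the job in; it is judged then, once.
The state is a dict: "time_s": time; "joints": joint angles; "joint_vel": joint speeds; "effort": joint torques, N m; "tcp_pos": TCP position; "tool_rot": TCP orientation; "contact_force": force on the tool from outside, world axes, zero at the start; "ft_torque": the same for the moment, N m; "width": finger opening in m; "grip_force": force on a finger pad.
Only numpy, scipy, OpenCV 4.12 (cv2) and the standard library are available. Lean on these libraries where they do the work, as an engineer would, in place of code of your own. Each camera call takes 0.05 s, during which the arm holds its last target. There are 200 camera calls.

### The job

With the orange-handled scoop, scoop capacitors out of the blue stock bin and tip them, from low down, into the empty green kitting tray until it holds at least four. Do not touch the capacitors with the gripper; every one must end up in the green tray or still in the bin, none in the grey tray or on the bench. Then lay the scoop back upright on its yellow mat, leaving the spray can, wire spool and screwdriver where they stand.

Things in the scene. Friction and masses are not known exactly. Their poses are not given: they have to be found in the camera images.
- stock_bin: Blue bin, fixed, 220 mm (x) by 92 mm (y), walls and floor 4 mm. Origin: centre of underside. The -x end, nearest the robot, has only a 16 mm tall lip; side walls 60 mm tall, back wall (+x) 75 mm. Inside 84 mm wide; inner floor 4 mm above the origin, flat from x = -106 to +59 mm, then a 45 degree ramp rises towards +x to 51 mm at the back wall.
- kit_tray: Green open tray, fixed, 120 x 120 mm, 45 mm tall, walls and floor 4 mm thick, empty at the start. Origin: centre of its underside.
- other_tray: Grey open tray of the same size, fixed, with small red parts in it; not to be used. Origin: centre of its underside. It and the green tray may stand in either place.
- scoop_mat: Yellow flat mat, fixed, 220 mm (x) by 110 mm (y), 3 mm thick. Origin: centre of its underside. The scoop lies on it at the start and must lie on it in the end.
- scoop: Steel scoop, about 160 g, lying stably flat on its blade. Origin: centre of blade underside; x out of the open mouth, z up. Blade: floor 86 mm (x -43 to +43) by 72 mm, 2 mm thick (lip 1.5); sides 34 mm tall (24 mm for x 3 to 33, none beyond), back wall 46 mm. Orange handle: flat-sided bar along x, 20 mm wide (y), z 75 to 101 mm, x -117 to -32 mm; may be pinched across y at any pitch.
- scoop_grip (a point): Point in the middle of the scoop's handle: x = -75 mm, z = 88 mm in the scoop's frame.
- scoop_lip (a point): Middle of the front edge of the scoop's blade: x = +43 mm, z = 1 mm in the scoop's frame.
- cap0: Yellow resin-dipped capacitor, a smooth pill shape with round ends and a dark band, 18 mm diameter, 24 mm long, 12 g; slippery (friction about 0.25) and able to roll. Origin at its centre, x along its axis. All eight start lying in the stock bin.
- cap1: Yellow resin-dipped capacitor, a smooth pill shape with round ends and a dark band, 18 mm diameter, 24 mm long, 12 g; slippery (friction about 0.25) and able to roll. Origin at its centre, x along its axis. All eight start lying in the stock bin.
- cap2: Yellow resin-dipped capacitor, a smooth pill shape with round ends and a dark band, 18 mm diameter, 24 mm long, 12 g; slippery (friction about 0.25) and able to roll. Origin at its centre, x along its axis. All eight start lying in the stock bin.
- cap3: Yellow resin-dipped capacitor, a smooth pill shape with round ends and a dark band, 18 mm diameter, 24 mm long, 12 g; slippery (friction about 0.25) and able to roll. Origin at its centre, x along its axis. All eight start lying in the stock bin.
- cap4: Yellow resin-dipped capacitor, a smooth pill shape with round ends and a dark band, 18 mm diameter, 24 mm long, 12 g; slippery (friction about 0.25) and able to roll. Origin at its centre, x along its axis. All eight start lying in the stock bin.
- cap5: Yellow resin-dipped capacitor, a smooth pill shape with round ends and a dark band, 18 mm diameter, 24 mm long, 12 g; slippery (friction about 0.25) and able to roll. Origin at its centre, x along its axis. All eight start lying in the stock bin.
- cap6: Yellow resin-dipped capacitor, a smooth pill shape with round ends and a dark band, 18 mm diameter, 24 mm long, 12 g; slippery (friction about 0.25) and able to roll. Origin at its centre, x along its axis. All eight start lying in the stock bin.
- cap7: Yellow resin-dipped capacitor, a smooth pill shape with round ends and a dark band, 18 mm diameter, 24 mm long, 12 g; slippery (friction about 0.25) and able to roll. Origin at its centre, x along its axis. All eight start lying in the stock bin.
- spray_can: Bystander: spray can, 52 mm diameter, 150 mm tall, upright. Origin: centre of its underside.
- wire_spool: Bystander: black spool with copper wire, 60 mm diameter, 45 mm tall, upright. Origin: centre of its underside.
- screwdriver: Bystander: screwdriver lying on the bench, about 0.2 m long. Its x axis runs from the handle to the tip.
Not all that is in view belongs to the job. Of the things that look like the scoop, take the one that is farthest from the robot's base at the start.

How it is judged:
On the way, in this order (a step that is already met when the one before it is completed fails the run):
1. at least one capacitor rides in the scoop, the scoop lifted more than 80 mm above the bench (height (world z) of scoop above 0.08 m and ((x of cap0 in the frame of scoop between -0.044 and 0.05 m and y of cap0 in the frame of scoop between -0.036 and 0.036 m and z of cap0 in the frame of scoop between 0 and 0.06 m) or (x of cap1 in the frame of scoop between -0.044 and 0.05 m and y of cap1 in the frame of scoop between -0.036 and 0.036 m and z of cap1 in the frame of scoop between 0 and 0.06 m) or (x of cap2 in the frame of scoop between -0.044 and 0.05 m and y of cap2 in the frame of scoop between -0.036 and 0.036 m and z of cap2 in the frame of scoop between 0 and 0.06 m) or (x of cap3 in the frame of scoop between -0.044 and 0.05 m and y of cap3 in the frame of scoop between -0.036 and 0.036 m and z of cap3 in the frame of scoop between 0 and 0.06 m) or (x of cap4 in the frame of scoop between -0.044 and 0.05 m and y of cap4 in the frame of scoop between -0.036 and 0.036 m and z of cap4 in the frame of scoop between 0 and 0.06 m) or (x of cap5 in the frame of scoop between -0.044 and 0.05 m and y of cap5 in the frame of scoop between -0.036 and 0.036 m and z of cap5 in the frame of scoop between 0 and 0.06 m) or (x of cap6 in the frame of scoop between -0.044 and 0.05 m and y of cap6 in the frame of scoop between -0.036 and 0.036 m and z of cap6 in the frame of scoop between 0 and 0.06 m) or (x of cap7 in the frame of scoop between -0.044 and 0.05 m and y of cap7 in the frame of scoop between -0.036 and 0.036 m and z of cap7 in the frame of scoop between 0 and 0.06 m))), for 0.2 s.
2. at least four capacitors lie in the green tray and all others in the stock bin (((x of cap0 in the frame of stock_bin between -0.11 and 0.11 m and y of cap0 in the frame of stock_bin between -0.046 and 0.046 m and z of cap0 in the frame of stock_bin between 0 and 0.07 m) or (x of cap0 in the frame of kit_tray between -0.06 and 0.06 m and y of cap0 in the frame of kit_tray between -0.06 and 0.06 m and z of cap0 in the frame of kit_tray between 0 and 0.055 m)) and ((x of cap1 in the frame of stock_bin between -0.11 and 0.11 m and y of cap1 in the frame of stock_bin between -0.046 and 0.046 m and z of cap1 in the frame of stock_bin between 0 and 0.07 m) or (x of cap1 in the frame of kit_tray between -0.06 and 0.06 m and y of cap1 in the frame of kit_tray between -0.06 and 0.06 m and z of cap1 in the frame of kit_tray between 0 and 0.055 m)) and ((x of cap2 in the frame of stock_bin between -0.11 and 0.11 m and y of cap2 in the frame of stock_bin between -0.046 and 0.046 m and z of cap2 in the frame of stock_bin between 0 and 0.07 m) or (x of cap2 in the frame of kit_tray between -0.06 and 0.06 m and y of cap2 in the frame of kit_tray between -0.06 and 0.06 m and z of cap2 in the frame of kit_tray between 0 and 0.055 m)) and ((x of cap3 in the frame of stock_bin between -0.11 and 0.11 m and y of cap3 in the frame of stock_bin between -0.046 and 0.046 m and z of cap3 in the frame of stock_bin between 0 and 0.07 m) or (x of cap3 in the frame of kit_tray between -0.06 and 0.06 m and y of cap3 in the frame of kit_tray between -0.06 and 0.06 m and z of cap3 in the frame of kit_tray between 0 and 0.055 m)) and ((x of cap4 in the frame of stock_bin between -0.11 and 0.11 m and y of cap4 in the frame of stock_bin between -0.046 and 0.046 m and z of cap4 in the frame of stock_bin between 0 and 0.07 m) or (x of cap4 in the frame of kit_tray between -0.06 and 0.06 m and y of cap4 in the frame of kit_tray between -0.06 and 0.06 m and z of cap4 in the frame of kit_tray between 0 and 0.055 m)) and ((x of cap5 in the frame of stock_bin between -0.11 and 0.11 m and y of cap5 in the frame of stock_bin between -0.046 and 0.046 m and z of cap5 in the frame of stock_bin between 0 and 0.07 m) or (x of cap5 in the frame of kit_tray between -0.06 and 0.06 m and y of cap5 in the frame of kit_tray between -0.06 and 0.06 m and z of cap5 in the frame of kit_tray between 0 and 0.055 m)) and ((x of cap6 in the frame of stock_bin between -0.11 and 0.11 m and y of cap6 in the frame of stock_bin between -0.046 and 0.046 m and z of cap6 in the frame of stock_bin between 0 and 0.07 m) or (x of cap6 in the frame of kit_tray between -0.06 and 0.06 m and y of cap6 in the frame of kit_tray between -0.06 and 0.06 m and z of cap6 in the frame of kit_tray between 0 and 0.055 m)) and ((x of cap7 in the frame of stock_bin between -0.11 and 0.11 m and y of cap7 in the frame of stock_bin between -0.046 and 0.046 m and z of cap7 in the frame of stock_bin between 0 and 0.07 m) or (x of cap7 in the frame of kit_tray between -0.06 and 0.06 m and y of cap7 in the frame of kit_tray between -0.06 and 0.06 m and z of cap7 in the frame of kit_tray between 0 and 0.055 m)) and (horizontal distance between each of cap4, cap5, cap6, cap7 and kit_tray below 0.085 m or ((horizontal distance between cap0 and kit_tray below 0.085 m or horizontal distance between cap1 and kit_tray below 0.085 m or horizontal distance between cap2 and kit_tray below 0.085 m or horizontal distance between cap3 and kit_tray below 0.085 m) and (horizontal distance between each of cap4, cap5, cap6 and kit_tray below 0.085 m or horizontal distance between each of cap4, cap5, cap7 and kit_tray below 0.085 m or horizontal distance between each of cap4, cap6, cap7 and kit_tray below 0.085 m or horizontal distance between each of cap5, cap6, cap7 and kit_tray below 0.085 m)) or ((horizontal distance between each of cap0, cap1 and kit_tray below 0.085 m or horizontal distance between each of cap0, cap2 and kit_tray below 0.085 m or horizontal distance between each of cap0, cap3 and kit_tray below 0.085 m or horizontal distance between each of cap1, cap2 and kit_tray below 0.085 m or horizontal distance between each of cap1, cap3 and kit_tray below 0.085 m or horizontal distance between each of cap2, cap3 and kit_tray below 0.085 m) and (horizontal distance between each of cap4, cap5 and kit_tray below 0.085 m or horizontal distance between each of cap4, cap6 and kit_tray below 0.085 m or horizontal distance between each of cap4, cap7 and kit_tray below 0.085 m or horizontal distance between each of cap5, cap6 and kit_tray below 0.085 m or horizontal distance between each of cap5, cap7 and kit_tray below 0.085 m or horizontal distance between each of cap6, cap7 and kit_tray below 0.085 m)) or ((horizontal distance between each of cap0, cap1, cap2 and kit_tray below 0.085 m or horizontal distance between each of cap0, cap1, cap3 and kit_tray below 0.085 m or horizontal distance between each of cap0, cap2, cap3 and kit_tray below 0.085 m or horizontal distance between each of cap1, cap2, cap3 and kit_tray below 0.085 m) and (horizontal distance between cap4 and kit_tray below 0.085 m or horizontal distance between cap5 and kit_tray below 0.085 m or horizontal distance between cap6 and kit_tray below 0.085 m or horizontal distance between cap7 and kit_tray below 0.085 m)) or horizontal distance between each of cap0, cap1, cap2, cap3 and kit_tray below 0.085 m)), for 0.2 s.
At the end, for the whole second after the job is handed in: At least four capacitors are inside the green tray and all the others inside the stock bin (centres within the walls, below the rims plus 10 mm); the scoop lies still on its blade (tilt under 0.12 rad), blade centre over the yellow mat, not more than 7 mm above it (all of step 2 and x of scoop in the frame of scoop_mat between -0.11 and 0.11 m and y of scoop in the frame of scoop_mat between -0.055 and 0.055 m and z of scoop in the frame of scoop_mat between -0.002 and 0.01 m and angle between scoop's own z axis and vertical below 0.12 rad and z of scoop_grip in the frame of scoop_mat above 0.07 m and linear speed of scoop below 0.02 m/s); the robot touches nothing.
It fails at once if the robot touches a capacitor with the gripper or arm (contact force between any of the fingers, the arm and cap0 above 0.3 N or contact force between any of the fingers, the arm and cap1 above 0.3 N or contact force between any of the fingers, the arm and cap2 above 0.3 N or contact force between any of the fingers, the arm and cap3 above 0.3 N or contact force between any of the fingers, the arm and cap4 above 0.3 N or contact force between any of the fingers, the arm and cap5 above 0.3 N or contact force between any of the fingers, the arm and cap6 above 0.3 N or contact force between any of the fingers, the arm and cap7 above 0.3 N).
It fails at once if a capacitor falls from a height or is flung (faster than 1.6 m/s, a fall of about 130 mm) (linear speed of any of cap0, cap1, cap2, cap3, cap4, cap5, cap6, cap7 above 1.6 m/s).
It fails at once if a bystander is moved by more than 30 mm or the can tipped over (distance of any of spray_can, wire_spool, screwdriver from where it was at the start of the episode above 0.03 m or angle between spray_can's own z axis and vertical above 0.4 rad).
It also fails if it takes over 61 s, if anything falls off the work surface, if the arm or the gripper's body presses on something with over 40 N, if the wrist force passes 120 N, or if a joint passes its speed limit or range.

## Working session

There is one attempt and no reset: what is moved stays moved. The work goes in short steps, Python scripts to look and compute and a tool call to move; the robot and the scene stay as the last step left them, time stands still between calls to the robot, and variables do not carry over. Pictures are saved under pics/ and viewed, at most 12 in all, crops included, and the job is handed in when it is done.

Besides the shell and the picture viewer there is one more tool, called after "Request:" as name(argument=value, ...) on one line, values as JSON. drive_tool: Moves the arm, as the interface text tells. Its arguments: {"type":"object","properties":{"increments":{"type":"array","items":{"type":"array","items":{"type":"number"}}},"jaw":{"type":"number"},"grip_force":{"type":"number"}},"required":["increments"]}

```bash
ls; mkdir -p pics; cat > h.py <<'E'
import numpy as np,cv2
from cell import arm
def cap(n,save=None):
    c=arm.capture(n)
    if save: cv2.imwrite('pics/'+save,cv2.cvtColor(c['frame'],cv2.COLOR_RGB2BGR))
    return c
def pts(c,T=None):
    T=c['T'] if T is None else T
    z=c['range_z'];v,u=np.mgrid[:z.shape[0],:z.shape[1]]
    P=np.stack([(u-c['cx'])/c['fx']*z,-(v-c['cy'])/c['fy']*z,-z,np.ones_like(z)],-1)
    W=(P@np.array(T).T)[...,:3]; W[z==0]=np.nan
    return W
E
python3 - <<'E'
from h import *
for n in('top','side'):
    c=cap(n,n+'0.png'); print(n,{k:(v if np.size(v)==1 else np.shape(v)) for k,v in c.items()}); print(np.round(c['T'],3))
    np.savez(n+'0.npz',W=pts(c),f=c['frame'])
o=arm.get_obs();print({k:np.round(v,3) for k,v in o.items()})
E
```

```text
pics
top {'frame': (420, 560, 3), 'range_z': (420, 560), 'fx': 545.0103958429736, 'fy': 545.0103958429736, 'cx': 279.7740018505514, 'cy': 206.70659841405015, 'T': (4, 4)}
[[-0.014  0.981 -0.195  0.286]
 [-1.    -0.015 -0.002 -0.032]
 [-0.004  0.195  0.981  1.256]
 [ 0.     0.     0.     1.   ]]
side {'frame': (420, 560, 3), 'range_z': (420, 560), 'fx': 399.39346726493926, 'fy': 399.39346726493926, 'cx': 278.6057310186998, 'cy': 206.04744662703303, 'T': (4, 4)}
[[ 0.671  0.392 -0.629 -0.114]
 [-0.741  0.348 -0.574 -0.588]
 [-0.006  0.852  0.524  0.594]
 [ 0.     0.     0.     1.   ]]
{'time_s': np.float64(0.1), 'joints': array([1.116, 0.259, 0.021, 1.334, 0.   , 1.418]), 'joint_vel': array([-0.   , -0.001,  0.003, -0.001, -0.001, -0.001]), 'effort': array([ 5.0000e-03, -5.5669e+01,  3.4507e+01,  1.2000e-02, -0.0000e+00,
       -0.0000e+00]), 'tcp_pos': array([0.163, 0.525, 0.231]), 'tool_rot': array([-3.14, -0.  ,  2.84]), 'contact_force': array([ 0.239, -0.364, -0.411]), 'ft_torque': array([ 0.035, -0.048, -0.045]), 'grip_force': np.float64(0.0), 'width': np.float64(0.085)}
```

View pics/top0.png

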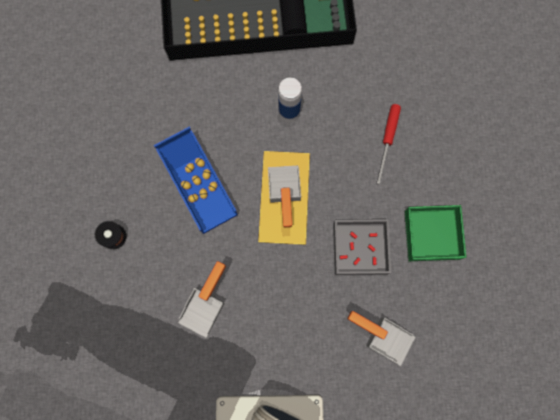

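View pics/side0.png

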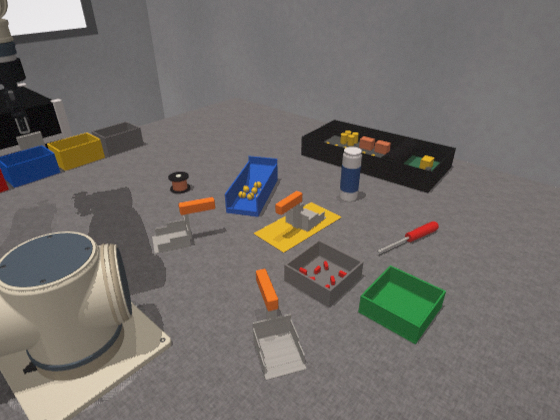

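The top view shows three scoops: (285,190) on the yellow mat, (205,300) and (385,335). The one on the mat is the farthest from the base, at about (270,410). The blue bin is at (195,180), green tray (436,233), grey tray (361,247), can (290,98), spool (110,235) and screwdriver (390,140). Next I'll measure these.

```bash
python3 - <<'E'
from h import *
d=np.load('top0.npz');W=d['W'];f=d['f'];hsv=cv2.cvtColor(f,cv2.COLOR_RGB2HSV)
cv2.imwrite('pics/crop.png',cv2.resize(cv2.cvtColor(f[110:260,140:330],cv2.COLOR_RGB2BGR),None,fx=4,fy=4))
def rep(n,m,zlo,zhi):
    m=m&(W[...,2]>zlo)&(W[...,2]<zhi); n_,l,s,_=cv2.connectedComponentsWithStats(m.astype(np.uint8))
    for i in range(1,n_):
        if s[i,4]<25: continue
        P=W[l==i]; r=cv2.minAreaRect((P[:,:2]*1000).astype(np.float32))
        print(n,s[i,:2],s[i,4],'ctr',np.round(r[0],0),'size',np.round(r[1],0),'ang',round(r[2],1),'z',np.round(np.percentile(P[:,2],[2,50,98]),3))
H,S,V=[hsv[...,i].astype(int) for i in range(3)]
rep('blue',(H>100)&(H<130)&(S>130),-.01,.1)
rep('green',(H>45)&(H<80)&(S>120),.03,.06)
rep('mat',(H>18)&(H<30)&(S>150),-.01,.012)
rep('orange',(H>4)&(H<17)&(S>170),.05,.13)
rep('grey',(S<60)&(V>50),.035,.06)
rep('can',(W[...,0]<1),.12,.17)
rep('spool',(W[...,1]>.3),.03,.06)
rep('cap',(H>15)&(H<30)&(S>130)&(W[...,0]<.75),.012,.06)
rep('sdr',((H<4)|(H>172))&(S>150),.01,.06)
E
```

```text
blue [280 104] 179 ctr [749. -57.] size [14. 44.] ang 5.4 z [0.038 0.07  0.096]
blue [155 127] 3373 ctr [593. 161.] size [221.  93.] ang 28.4 z [-0.     0.008  0.07 ]
green [407 206] 552 ctr [ 464. -380.] size [119. 121.] ang 1.2 z [0.031 0.043 0.049]
mat [259 152] 2541 ctr [560. -40.] size [106. 217.] ang 86.1 z [-0.002  0.003  0.008]
orange [282 189] 309 ctr [514. -44.] size [81. 19.] ang 3.0 z [0.097 0.104 0.109]
orange [200 263] 152 ctr [360. 115.] size [18. 80.] ang 61.9 z [0.086 0.1   0.106]
orange [348 312] 117 ctr [ 264. -207.] size [81. 17.] ang 59.6 z [0.097 0.102 0.106]
grey [334 219] 490 ctr [ 435. -213.] size [121. 121.] ang 0.1 z [0.036 0.045 0.05 ]
grey [ 94 221] 45 ctr [475. 372.] size [31. 59.] ang 76.2 z [0.04  0.045 0.05 ]
grey [103 229] 76 ctr [471. 358.] size [20. 20.] ang 11.6 z [0.041 0.046 0.05 ]
grey [369 336] 30 ctr [ 223. -225.] size [30. 16.] ang 3.9 z [0.036 0.043 0.05 ]
can [278  77] 509 ctr [767. -55.] size [49. 50.] ang 51.9 z [0.122 0.149 0.154]
can [251 405] 245 ctr [99. -8.] size [78. 26.] ang 88.3 z [0.123 0.149 0.168]
spool [ 94 221] 566 ctr [471. 358.] size [60. 57.] ang 88.5 z [0.04  0.045 0.05 ]
cap [196 159] 38 ctr [642. 157.] size [19. 12.] ang 39.9 z [0.014 0.02  0.025]
cap [186 164] 37 ctr [629. 181.] size [11. 16.] ang 49.3 z [0.015 0.021 0.027]
cap [203 170] 39 ctr [612. 141.] size [12. 17.] ang 59.1 z [0.014 0.02  0.027]
cap [193 176] 36 ctr [599. 164.] size [17. 12.] ang 46.4 z [0.018 0.022 0.025]
cap [182 182] 44 ctr [588. 189.] size [18. 13.] ang 44.2 z [0.015 0.02  0.026]
cap [210 183] 39 ctr [583. 126.] size [12. 19.] ang 68.1 z [0.015 0.02  0.026]
cap [200 189] 41 ctr [567. 148.] size [21. 12.] ang 12.6 z [0.016 0.02  0.026]
cap [189 195] 40 ctr [556. 172.] size [12. 18.] ang 11.9 z [0.014 0.02  0.025]
sdr [383 104] 375 ctr [ 729. -299.] size [ 24. 100.] ang 74.4 z [0.016 0.024 0.029]
```

View pics/crop.png

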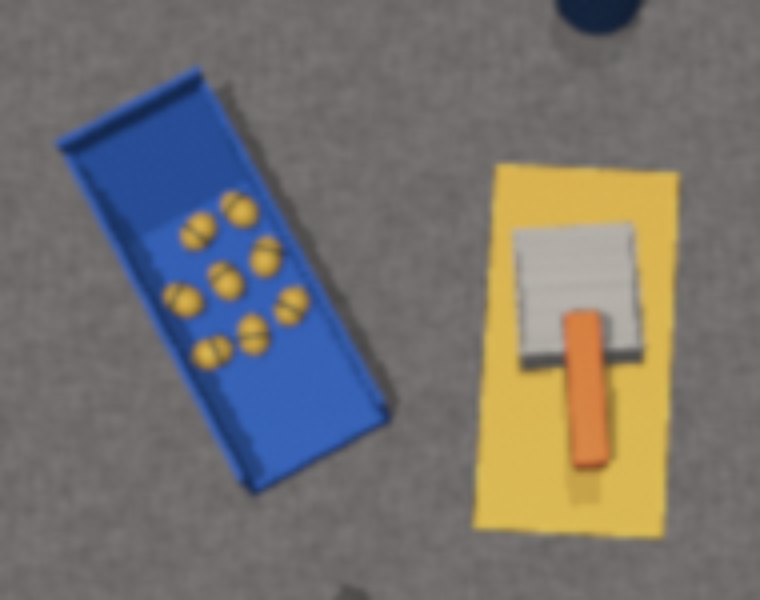

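The crop shows the real scoop on the mat, with its blade at (575,290) and the orange handle running to (588,465). The bin's lip is at (320,455), its back wall at (130,110), and there are eight caps between them. Sizes and heights match the description, so I'll plan the approach.

```bash
cat >> h.py <<'E'
from scipy.spatial.transform import Rotation as R
T0=np.array([[-1,0,0],[0,1,0],[0,0,-1.]])
PHI=35.; OFF=.019
BIN=np.array([.593,.161,0]);BY=28.4
def scoop2tool(o,yaw,up):
    """scoop origin m, yaw deg, nose-up deg -> TCP, R"""
    Rs=R.from_euler('ZY',[yaw,-up],degrees=True)
    Rt=Rs*R.from_euler('Y',-PHI,degrees=True)*R.from_matrix(T0)
    return np.array(o)+Rs.apply([-.075,0,.088])+OFF*Rt.as_matrix()[:,2],Rt
def tool2scoop(o=None):
    o=o or arm.get_obs(); Rt=R.from_euler('xyz',o['tool_rot'])
    Rs=Rt*R.from_matrix(T0).inv()*R.from_euler('Y',PHI,degrees=True)
    g=o['tcp_pos']-OFF*Rt.as_matrix()[:,2]
    e=Rs.as_euler('ZYX',degrees=True)
    return g-Rs.apply([-.075,0,.088]),e[0],-e[1]
def cur():
    o=arm.get_obs();return np.array(o['tcp_pos']),R.from_euler('xyz',o['tool_rot'])
def plan(start,wps):
    """wps: (tcp,R,n) -> print per-row units"""
    p,r=start
    for q,s,n in wps:
        dv=(q-p)/.15/n; w=(s*r.inv()).as_rotvec(degrees=True)/30/n
        print(n,'x',np.round(dv,3),np.round(w,3),'| |d|',round(np.linalg.norm(dv),3),'|w|',round(np.linalg.norm(w),3),'->',np.round(q,3)); p,r=q,s
def S(x,y,z,yaw,up): return scoop2tool([x,y,z],yaw,up)
def B(lx,lz,up,ly=0.):
    """scoop with lip (x=+43,z=0) at bin-frame (lx,ly,lz) mm, nose-up deg"""
    Rz=R.from_euler('z',BY,degrees=True); Rs=R.from_euler('ZY',[BY,-up],degrees=True)
    o=BIN+Rz.apply(np.array([lx,ly,lz])/1e3)-Rs.apply([.043,0,0])
    return scoop2tool(o,BY,up)
E
python3 - <<'E'
from h import *
a=S(.5885,-.040,.003,3,0)
pre=a[0]-.12*a[1].as_matrix()[:,2]
plan(cur(),[(pre,a[1],14),(a[0],a[1],4)])
E
```

```text
14 x [ 0.139 -0.272 -0.027] [-0.01  -0.083  0.047] | |d| 0.307 |w| 0.096 -> [ 0.456 -0.047  0.174]
4 x [ 0.115  0.006 -0.164] [0. 0. 0.] | |d| 0.2 |w| 0.0 -> [ 0.524 -0.043  0.075]
```

Request:
drive_tool(increments=[[0.139,-0.272,0,-0.01,-0.083,0.047],[0.139,-0.272,0,-0.01,-0.083,0.047],[0.139,-0.272,0,-0.01,-0.083,0.047],[0.139,-0.272,0,-0.01,-0.083,0.047],[0.139,-0.272,0,-0.01,-0.083,0.047],[0.139,-0.272,0,-0.01,-0.083,0.047],[0.139,-0.272,0,-0.01,-0.083,0.047]], jaw=-1)

```text
time_s: 0.98
tcp_pos: [0.3097, 0.2382, 0.2311]
tool_rot: [3.112, 0.306, 3.01]
contact_force: [1.1, 0.8, -0.2]
width: 0.0859
grip_force: 0.0
```

Request:
drive_tool(increments=[[0.139,-0.272,0,-0.01,-0.083,0.047],[0.139,-0.272,0,-0.01,-0.083,0.047],[0.139,-0.272,0,-0.01,-0.083,0.047],[0.139,-0.272,0,-0.01,-0.083,0.047],[0.139,-0.272,0,-0.01,-0.083,0.047],[0.139,-0.272,-0.1,-0.01,-0.083,0.047],[0.139,-0.272,-0.2,-0.01,-0.083,0.047]])

```text
time_s: 1.85
tcp_pos: [0.4563, -0.048, 0.1873]
tool_rot: [-3.141, 0.614, -3.087]
contact_force: [1.3, 0.1, -0.8]
width: 0.0852
grip_force: 0.0
```

```bash
python3 - <<'E'
from h import *
o=arm.get_obs();print(np.round(o['joints'],3),o['tcp_pos'],o['tool_rot'],o['time_s'])
c=cap('wrist','w1.png')
rm=R.from_euler('xyz',o['tool_rot']).as_matrix();T=np.eye(4);T[:3,:3]=rm;T[:3,3]=o['tcp_pos']
W=pts(c,T@c['hand_eye']);hsv=cv2.cvtColor(c['frame'],cv2.COLOR_RGB2HSV)
m=(hsv[...,0]>4)&(hsv[...,0]<17)&(hsv[...,1]>170)&(W[...,2]>.05)&(W[...,2]<.13)&(W[...,0]>.4)&(abs(W[...,1]+.04)<.05)
P=W[m];t=P[P[:,2]>.095];print(len(P),cv2.minAreaRect((t[:,:2]*1000).astype(np.float32)),np.percentile(t[:,2],[5,50,95]))
a=S(.5885,-.040,.003,3,0);plan(cur(),[(a[0],a[1],5)])
E
```

```text
[-0.487 -0.221 -0.77   0.478  0.302 -0.457] [ 0.4562812  -0.04804538  0.18725144] [-3.14143744  0.61444039 -3.08671434] 1.85
2713 ((516.2017822265625, -44.129112243652344), (83.89700317382812, 19.469341278076172), 2.7333085536956787) [0.09822227 0.10337697 0.10416216]
5 x [ 0.091  0.011 -0.143] [-0. -0. -0.] | |d| 0.17 |w| 0.0 -> [ 0.524 -0.043  0.075]
```

Request:
drive_tool(increments=[[0.092,0.006,-0.143,0,0,0],[0.092,0.006,-0.143,0,0,0],[0.092,0.006,-0.143,0,0,0],[0.092,0.006,-0.143,0,0,0],[0.092,0.006,-0.143,0,0,0],[0,0,0,0,0,0]])

```text
time_s: 2.65
tcp_pos: [0.5237, -0.041, 0.0772]
tool_rot: [3.137, 0.606, -3.089]
contact_force: [-0.3, -0.4, 0.3]
width: 0.0854
grip_force: 0.0
```

Request:
drive_tool(increments=[[0,0,0,0,0,0],[0,0,0,0,0,0],[0,0,0,0,0,0],[0,0,0,0,0,0],[0,0,0,0,0,0],[0,0,0,0,0,0]], jaw=1, grip_force=100)

```text
time_s: 3.4
tcp_pos: [0.5244, -0.0417, 0.0797]
tool_rot: [3.139, 0.611, -3.089]
contact_force: [-5.8, -0.8, 7.4]
width: 0.0188
grip_force: 97.4
```

```bash
python3 - <<'E'
from h import *
o=arm.get_obs();print(np.round(o['joints'],3),o['tcp_pos'],o['tool_rot'],o['time_s'],o['width'],o['grip_force'],o['contact_force'])
print(tool2scoop())
p,r=cur(); up=(p+[0,0,.10],r)
hi=B(-60,100,-14)
# over lip, entry, then along floor, level, ramp
plan((p,r),[(up[0],r,4),(hi[0],hi[1],8),B(-45,6,-14)+(5,)])
E
```

```text
[-0.378  0.061 -0.879  0.066  0.244 -0.361] [ 0.52444828 -0.04169708  0.07966522] [ 3.13924673  0.6106809  -3.08853556] 3.4 0.018790153098501055 97.39412784576416 [-5.78692896 -0.75192326  7.38824738]
(array([ 0.58843468, -0.03807319,  0.00721751]), np.float64(3.117042773365069), np.float64(-0.01048766294296462))
4 x [0.    0.    0.167] [0. 0. 0.] | |d| 0.167 |w| 0.0 -> [ 0.524 -0.042  0.18 ]
8 x [-0.05   0.111  0.014] [-0.016  0.056  0.105] | |d| 0.122 |w| 0.12 -> [0.464 0.091 0.196]
5 x [ 0.018  0.01  -0.125] [0. 0. 0.] | |d| 0.127 |w| 0.0 -> [0.477 0.099 0.102]
```

Request:
drive_tool(increments=[[0,0,0.1,0,0,0],[0,0,0.17,0,0,0],[0,0,0.17,0,0,0],[0,0,0.17,0,0,0],[0,0,0.1,0,0,0],[0,0,0,0,0,0]])

```text
time_s: 4.15
tcp_pos: [0.5246, -0.0417, 0.1865]
tool_rot: [3.14, 0.611, -3.088]
contact_force: [0.2, 0.2, -1.5]
width: 0.0188
grip_force: 97.8
```

```bash
python3 - <<'E'
from h import *
s=tool2scoop();print(s)
c=cap('top','t2.png');W=pts(c);f=c['frame'];hsv=cv2.cvtColor(f,cv2.COLOR_RGB2HSV)
m=(hsv[...,1]<60)&(abs(W[...,0]-.59)<.07)&(abs(W[...,1]+.04)<.05)&(W[...,2]>.07)&(W[...,2]<.2)&(hsv[...,2]>90)
P=W[m]; Rs=R.from_euler('ZY',[s[1],-s[2]],degrees=True); L=Rs.inv().apply(P-s[0])*1000
fl=L[(abs(L[:,1])<28)&(L[:,0]>-30)]
for a in range(-30,60,10):
    q=fl[(fl[:,0]>a)&(fl[:,0]<a+10)]
    if len(q): print(a,len(q),np.round(np.median(q,0),1))
print(np.round(np.percentile(L,[1,99],axis=0),1))
E
```

```text
(array([ 0.58867152, -0.03810612,  0.11411784]), np.float64(3.124239036318782), np.float64(0.02685484430913091))
-30 52 [-23.8  12.3  -1.4]
-20 65 [-15.1  11.4  -1.5]
-10 91 [-3.9  4.2 -2.1]
0 116 [ 5.   1.3 -1.9]
10 115 [14.9 -1.1 -2.1]
20 111 [25.2  0.3 -2.4]
30 115 [35.3 -0.4 -2.2]
40 55 [42.4 -3.4 -2.2]
[[-40.9 -35.9  -7.3]
 [ 44.2  32.9  42.5]]
```

View pics/t2.png

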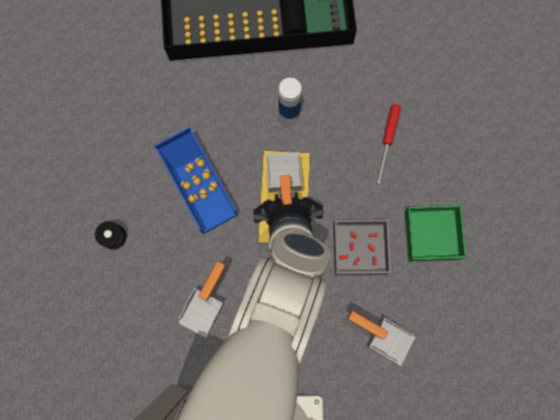

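The blade is held level and undisturbed, but sits 4 mm lower than my model, so I'll correct the grip vector. The picture shows the blade at (285,168), clear of everything, and the bin is unchanged.

```bash
sed -i 's/\[-.075,0,.088\]/[-.075,.001,.092]/' h.py; python3 - <<'E'
from h import *
print(tool2scoop())
W=[(B(-60,100,-14),8),(B(-49,6.5,-14),6),(B(-17,6,-14),4),(B(8,6,0),4),(B(56,6,0),4),(B(66,15,8),2),(B(76,25,13),2),(B(80,34,20),2),(B(78,150,25),8)]
plan(cur(),[w+(n,) for w,n in W])
E
```

```text
(array([ 0.58813971, -0.03889079,  0.10890958]), np.float64(3.119612374411439), np.float64(-0.06091353919365242))
8 x [-0.05   0.112  0.012] [-0.016  0.056  0.105] | |d| 0.123 |w| 0.12 -> [0.465 0.093 0.2  ]
6 x [ 0.011  0.006 -0.104] [0. 0. 0.] | |d| 0.105 |w| 0.0 -> [0.474 0.098 0.107]
4 x [ 0.047  0.025 -0.001] [0. 0. 0.] | |d| 0.053 |w| 0.0 -> [0.502 0.113 0.106]
4 x [ 0.005  0.003 -0.039] [ 0.055 -0.103  0.   ] | |d| 0.04 |w| 0.117 -> [0.505 0.115 0.082]
4 x [0.07  0.038 0.   ] [0. 0. 0.] | |d| 0.08 |w| 0.0 -> [0.548 0.138 0.082]
2 x [ 0.001  0.001 -0.022] [ 0.063 -0.117 -0.   ] | |d| 0.022 |w| 0.133 -> [0.548 0.138 0.076]
2 x [ 0.015  0.008 -0.001] [ 0.04  -0.073  0.   ] | |d| 0.017 |w| 0.083 -> [0.552 0.14  0.075]
2 x [-0.004 -0.002 -0.021] [ 0.055 -0.103  0.   ] | |d| 0.021 |w| 0.117 -> [0.551 0.14  0.069]
8 x [-0.003 -0.002  0.087] [ 0.01  -0.018 -0.   ] | |d| 0.087 |w| 0.021 -> [0.547 0.137 0.174]
```

Request:
drive_tool(increments=[[-0.05,0.112,0.012,-0.016,0.056,0.105],[-0.05,0.112,0.012,-0.016,0.056,0.105],[-0.05,0.112,0.012,-0.016,0.056,0.105],[-0.05,0.112,0.012,-0.016,0.056,0.105],[-0.05,0.112,0.012,-0.016,0.056,0.105],[-0.05,0.112,0.012,-0.016,0.056,0.105],[-0.05,0.112,0.012,-0.016,0.056,0.105],[-0.05,0.112,0.012,-0.016,0.056,0.105],[0,0,0,0,0,0]])

```text
time_s: 5.32
tcp_pos: [0.4641, 0.0934, 0.1989]
tool_rot: [3.139, 0.366, -2.645]
contact_force: [-0.5, -0.3, -0.9]
width: 0.0182
grip_force: 97.9
```

```bash
python3 - <<'E'
from h import *
print(tool2scoop(), np.round(arm.get_obs()['joints'],2))
W=[(B(-49,6.5,-14),6),(B(-17,6,-14),4)]
plan(cur(),[w+(n,) for w,n in W])
E
```

```text
(array([0.50288696, 0.11360454, 0.10925075]), np.float64(28.529107957933263), np.float64(-14.00471892599305)) [-0.11 -0.07 -0.5   0.84  0.21 -0.58]
6 x [ 0.011  0.005 -0.103] [-0.001 -0.    -0.001] | |d| 0.103 |w| 0.001 -> [0.474 0.098 0.107]
4 x [ 0.047  0.025 -0.001] [0. 0. 0.] | |d| 0.053 |w| 0.0 -> [0.502 0.113 0.106]
```

Request:
drive_tool(increments=[[0.011,0.005,-0.103,0,0,0],[0.011,0.005,-0.103,0,0,0],[0.011,0.005,-0.103,0,0,0],[0.011,0.005,-0.103,0,0,0],[0.011,0.005,-0.103,0,0,0],[0.011,0.005,-0.103,0,0,0],[0,0,0,0,0,0]])

```text
time_s: 6.2
tcp_pos: [0.4738, 0.0969, 0.1059]
tool_rot: [3.139, 0.366, -2.648]
contact_force: [-0.4, -0.8, -1.2]
width: 0.0182
grip_force: 98.0
```

```bash
python3 - <<'E'
from h import *
print(tool2scoop(), arm.get_obs()['contact_force'])
c=cap('side')
cv2.imwrite('pics/s3.png',cv2.resize(cv2.cvtColor(c['frame'][130:240,160:320],cv2.COLOR_RGB2BGR),None,fx=5,fy=5))
W=[(B(-17,6,-14),4),(B(8,6,0),4),(B(56,6,0),4)]
plan(cur(),[w+(n,) for w,n in W])
E
```

```text
(array([0.51259388, 0.11693029, 0.01620314]), np.float64(28.376127442409857), np.float64(-14.008364301661555)) [-0.44230779 -0.83987209 -1.24761907]
4 x [ 0.048  0.027 -0.001] [-0.001 -0.     0.   ] | |d| 0.055 |w| 0.001 -> [0.502 0.113 0.106]
4 x [ 0.005  0.003 -0.039] [ 0.055 -0.103  0.   ] | |d| 0.04 |w| 0.117 -> [0.505 0.115 0.082]
4 x [0.07  0.038 0.   ] [0. 0. 0.] | |d| 0.08 |w| 0.0 -> [0.548 0.138 0.082]
```

View pics/s3.png

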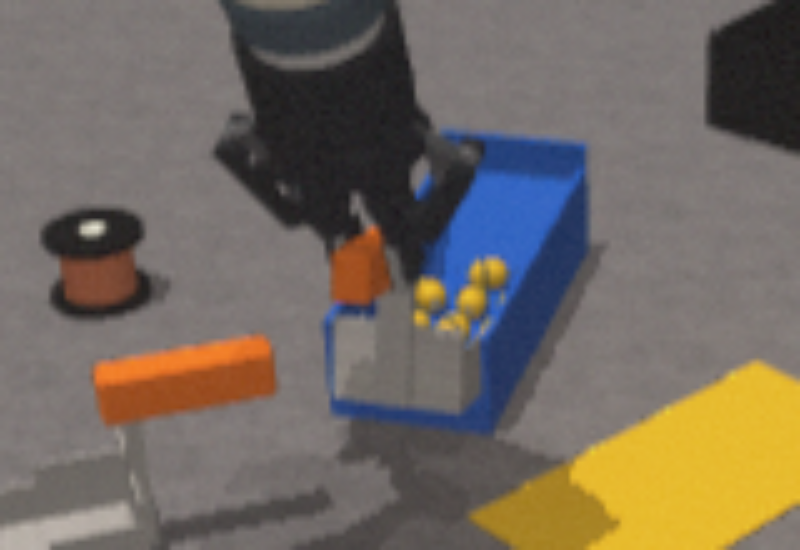

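The scoop sits between the bin walls, nose down over the front lip, with the caps ahead of it at (460,290). There is no contact force, so I'll push forward.

Request:
drive_tool(increments=[[0.048,0.027,-0.002,0,0,0],[0.048,0.027,-0.002,0,0,0],[0.048,0.027,0,0,0,0],[0.048,0.027,0,0,0,0],[0.005,0.003,-0.039,0.055,-0.103,0],[0.005,0.003,-0.039,0.055,-0.103,0],[0.005,0.003,-0.039,0.055,-0.103,0],[0.005,0.003,-0.039,0.055,-0.103,0]])

```text
time_s: 7.25
tcp_pos: [0.5063, 0.1155, 0.0832]
tool_rot: [-3.142, 0.614, -2.645]
contact_force: [-1.1, 0.4, -2.7]
width: 0.0187
grip_force: 98.0
```

```bash
python3 - <<'E'
from h import *
print(tool2scoop(), arm.get_obs()['contact_force'])
W=[(B(56,5.5,0),4),(B(66,15,8),2),(B(76,25,13),2),(B(80,34,20),2),(B(78,150,25),8)]
plan(cur(),[w+(n,) for w,n in W])
E
```

```text
(array([0.56339379, 0.14533033, 0.00699521]), np.float64(28.452477491499213), np.float64(0.19234308436986494)) [-1.08395294  0.3511081  -2.65104021]
4 x [ 0.069  0.037 -0.002] [-0.001  0.001 -0.   ] | |d| 0.078 |w| 0.002 -> [0.548 0.138 0.082]
2 x [ 0.001  0.001 -0.02 ] [ 0.063 -0.117 -0.   ] | |d| 0.021 |w| 0.133 -> [0.548 0.138 0.076]
2 x [ 0.015  0.008 -0.001] [ 0.04  -0.073  0.   ] | |d| 0.017 |w| 0.083 -> [0.552 0.14  0.075]
2 x [-0.004 -0.002 -0.021] [ 0.055 -0.103  0.   ] | |d| 0.021 |w| 0.117 -> [0.551 0.14  0.069]
8 x [-0.003 -0.002  0.087] [ 0.01  -0.018 -0.   ] | |d| 0.087 |w| 0.021 -> [0.547 0.137 0.174]
```

Request:
drive_tool(increments=[[0.069,0.037,-0.002,0,0,0],[0.069,0.037,-0.002,0,0,0],[0.069,0.037,-0.002,0,0,0],[0.069,0.037,-0.002,0,0,0],[0.001,0.001,-0.02,0.063,-0.117,0],[0.001,0.001,-0.02,0.063,-0.117,0],[0.015,0.008,0,0.04,-0.073,0],[0.015,0.008,0,0.04,-0.073,0],[-0.004,-0.002,-0.02,0.055,-0.103,0],[-0.004,-0.002,-0.02,0.055,-0.103,0]])

```text
time_s: 8.5
tcp_pos: [0.5682, 0.1401, 0.082]
tool_rot: [3.124, 0.938, -2.647]
contact_force: [-16.3, 9.7, -5.4]
width: 0.0186
grip_force: 99.5
```

```bash
python3 - <<'E'
from h import *
print(tool2scoop(), arm.get_obs()['contact_force'])
c=cap('side')
cv2.imwrite('pics/s4.png',cv2.resize(cv2.cvtColor(c['frame'][110:240,160:350],cv2.COLOR_RGB2BGR),None,fx=4,fy=4))
plan(cur(),[B(78,150,25)+(8,)])
E
```

```text
(array([0.64295974, 0.1811742 , 0.03021292]), np.float64(28.920662424451233), np.float64(18.746223004936137)) [-16.28052839   9.74932094  -5.44140823]
8 x [-0.018 -0.002  0.077] [ 0.01  -0.024 -0.003] | |d| 0.079 |w| 0.026 -> [0.547 0.137 0.174]
```

View pics/s4.png

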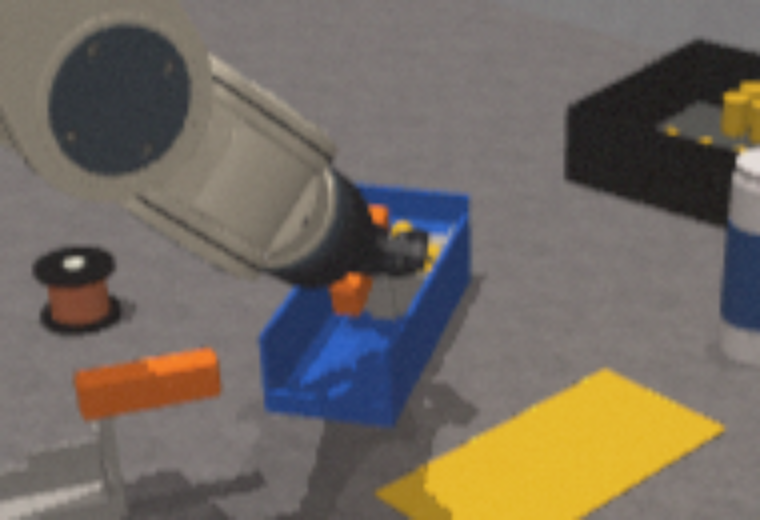

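The scoop is on the ramp carrying yellow caps at (420,240), with none spilled. It went a bit further than planned and is touching the wall lightly. I'll lift while backing off.

Request:
drive_tool(increments=[[-0.05,0.0,0.03,0.01,-0.024,-0.003],[-0.04,0.0,0.08,0.01,-0.024,-0.003],[-0.02,0,0.1,0.01,-0.024,-0.003],[-0.02,0,0.1,0.01,-0.024,-0.003],[-0.01,0,0.1,0.01,-0.024,-0.003],[0,0,0.1,0.01,-0.024,-0.003],[0,0,0.1,0.01,-0.024,-0.003],[0,0,0.08,0.01,-0.024,-0.003],[0,0,0,0,0,0]])

```text
time_s: 9.68
tcp_pos: [0.5547, 0.1378, 0.1923]
tool_rot: [-3.133, 1.041, -2.638]
contact_force: [-1.1, -0.3, -2.7]
width: 0.0185
grip_force: 99.0
```

```bash
python3 - <<'E'
from h import *
o=arm.get_obs();print(tool2scoop(), o['contact_force'],np.round(o['joints'],2))
c=cap('top')
cv2.imwrite('pics/t5.png',cv2.resize(cv2.cvtColor(c['frame'][90:240,130:320],cv2.COLOR_RGB2BGR),None,fx=4,fy=4))
a=S(.464,-.380,.13,-20,25); 
E
```

```text
(array([0.6345491 , 0.17959998, 0.1495662 ]), np.float64(28.52539440120513), np.float64(24.632340841199333)) [-1.12269206 -0.34074925 -2.71677515] [-0.2  -0.02 -0.98 -0.31  0.59 -0.4 ]
```

View pics/t5.png

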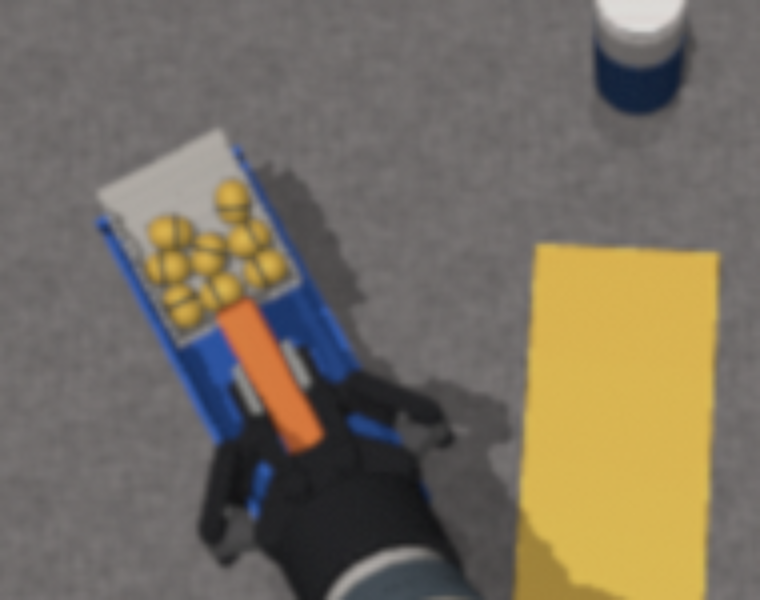

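All eight caps ride in the scoop, clustered around (210,260) behind the blade sides, and the bin looks empty. Now to carry them to the green tray.

```bash
cat >> h.py <<'E'
TR=np.array([.464,-.380,0])
def K(lx,lz,up,yaw=-20,ly=0.):
    Rz=R.from_euler('z',yaw,degrees=True); Rs=R.from_euler('ZY',[yaw,-up],degrees=True)
    return scoop2tool(TR+Rz.apply(np.array([lx,ly,lz])/1e3)-Rs.apply([.043,0,0]),yaw,up)
E
python3 - <<'E'
from h import *
W=[(K(-15,140,25),17),(K(-15,75,12),6),(K(-15,58,0),4),(K(-15,45,-10),4),(K(-15,36,-20),3),(K(-15,30,-35),4)]
plan(cur(),[w+(n,) for w,n in W])
E
```

```text
17 x [-0.089 -0.183 -0.011] [ 0.001 -0.001 -0.095] | |d| 0.204 |w| 0.095 -> [ 0.329 -0.33   0.164]
6 x [ 0.009 -0.003 -0.041] [0.025 0.068 0.   ] | |d| 0.042 |w| 0.072 -> [ 0.337 -0.333  0.127]
4 x [ 0.021 -0.008  0.012] [0.034 0.094 0.   ] | |d| 0.025 |w| 0.1 -> [ 0.35  -0.337  0.134]
4 x [ 0.023 -0.008  0.007] [ 0.029  0.078 -0.   ] | |d| 0.026 |w| 0.083 -> [ 0.364 -0.342  0.139]
3 x [ 0.037 -0.013  0.012] [0.038 0.104 0.   ] | |d| 0.041 |w| 0.111 -> [ 0.38  -0.348  0.144]
4 x [ 0.048 -0.017  0.016] [0.043 0.117 0.   ] | |d| 0.053 |w| 0.125 -> [ 0.409 -0.359  0.154]
```

Request:
drive_tool(increments=[[-0.036,-0.073,-0.004,0,0,-0.038],[-0.071,-0.146,-0.009,0,0,-0.076],[-0.098,-0.201,-0.012,0,0,-0.105],[-0.098,-0.201,-0.012,0,0,-0.105],[-0.098,-0.201,-0.012,0,0,-0.105],[-0.098,-0.201,-0.012,0,0,-0.105],[-0.098,-0.201,-0.012,0,0,-0.105],[-0.098,-0.201,-0.012,0,0,-0.105],[-0.098,-0.201,-0.012,0,0,-0.105],[-0.098,-0.201,-0.012,0,0,-0.105]])

```text
time_s: 10.98
tcp_pos: [0.4307, -0.1451, 0.1969]
tool_rot: [3.135, 1.012, 3.14]
contact_force: [0.3, -0.7, -3.1]
width: 0.0185
grip_force: 98.9
```

Request:
drive_tool(increments=[[-0.098,-0.201,-0.012,0,0,-0.105],[-0.098,-0.201,-0.012,0,0,-0.105],[-0.098,-0.201,-0.012,0,0,-0.105],[-0.098,-0.201,-0.012,0,0,-0.105],[-0.098,-0.201,-0.012,0,0,-0.105],[-0.071,-0.146,-0.009,0,0,-0.076],[-0.045,-0.09,-0.005,0,0,-0.048],[0,0,0,0,0,0]])

```text
time_s: 11.98
tcp_pos: [0.3404, -0.3305, 0.1859]
tool_rot: [3.134, 1.012, 2.802]
contact_force: [1.0, 0.5, -1.7]
width: 0.0186
grip_force: 99.1
```

```bash
python3 - <<'E'
from h import *
o=arm.get_obs();print(tool2scoop(), o['contact_force'],np.round(o['joints'],2))
c=cap('top');W=pts(c);cv2.imwrite('pics/t6.png',cv2.resize(cv2.cvtColor(c['frame'][160:310,310:500],cv2.COLOR_RGB2BGR),None,fx=4,fy=4))
W=[(K(-15,75,12),6),(K(-15,58,0),4),(K(-15,45,-10),4),(K(-15,36,-20),3),(K(-15,30,-35),4)]
plan(cur(),[w+(n,) for w,n in W])
E
```

```text
(array([ 0.42408741, -0.36038924,  0.14056805]), np.float64(-19.200419519761194), np.float64(22.993971924622826)) [ 0.9543495   0.54949607 -1.69323616] [-1.49 -0.15 -0.99  0.16  0.89 -0.88]
6 x [-0.004 -0.003 -0.065] [ 0.019  0.058 -0.005] | |d| 0.065 |w| 0.061 -> [ 0.337 -0.333  0.127]
4 x [ 0.021 -0.008  0.012] [0.034 0.094 0.   ] | |d| 0.025 |w| 0.1 -> [ 0.35  -0.337  0.134]
4 x [ 0.023 -0.008  0.007] [ 0.029  0.078 -0.   ] | |d| 0.026 |w| 0.083 -> [ 0.364 -0.342  0.139]
3 x [ 0.037 -0.013  0.012] [0.038 0.104 0.   ] | |d| 0.041 |w| 0.111 -> [ 0.38  -0.348  0.144]
4 x [ 0.048 -0.017  0.016] [0.043 0.117 0.   ] | |d| 0.053 |w| 0.125 -> [ 0.409 -0.359  0.154]
```

View pics/t6.png

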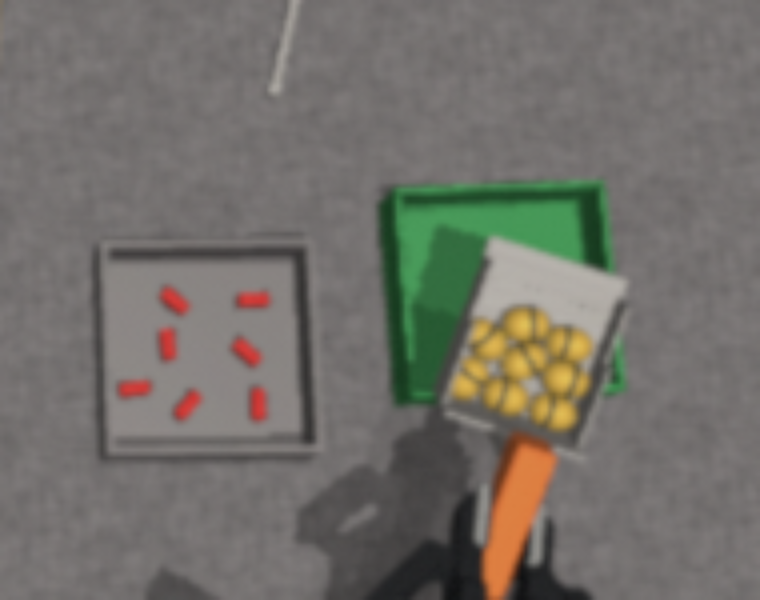

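All eight caps are still in the scoop at (520,365), held above the green tray. I'll lower it, then check the lip by depth.

Request:
drive_tool(increments=[[-0.004,-0.003,-0.065,0.019,0.058,-0.005],[-0.004,-0.003,-0.065,0.019,0.058,-0.005],[-0.004,-0.003,-0.065,0.019,0.058,-0.005],[-0.004,-0.003,-0.065,0.019,0.058,-0.005],[-0.004,-0.003,-0.065,0.019,0.058,-0.005],[-0.004,-0.003,-0.065,0.019,0.058,-0.005],[0,0,0,0,0,0]])

```text
time_s: 12.9
tcp_pos: [0.3374, -0.3327, 0.1272]
tool_rot: [-3.141, 0.82, 2.795]
contact_force: [-0.6, 0.6, -1.9]
width: 0.0189
grip_force: 99.1
```

```bash
python3 - <<'E'
from h import *
o=arm.get_obs();s=tool2scoop();print(s, o['contact_force'],np.round(o['joints'],2))
c=cap('top');W=pts(c);hsv=cv2.cvtColor(c['frame'],cv2.COLOR_RGB2HSV)
m=(hsv[...,1]<50)&(W[...,2]>.055)&(W[...,2]<.13)&(abs(W[...,0]-.464)<.1)&(abs(W[...,1]+.38)<.08)
Rs=R.from_euler('ZY',[s[1],-s[2]],degrees=True);L=Rs.inv().apply(W[m]-s[0])*1e3;L=L[(L[:,0]>15)&(L[:,0]<60)&(L[:,2]<15)]
print(len(L),np.round(np.percentile(L,[2,50,98],axis=0),1)); lip=s[0]+Rs.apply([.043,0,0]);print('lip',lip)
W=[(K(-15,58,0),4),(K(-15,45,-10),4),(K(-15,36,-20),3),(K(-15,30,-35),4)]
plan(cur(),[w+(n,) for w,n in W])
E
```

```text
(array([ 0.41093822, -0.36040863,  0.06577336]), np.float64(-19.901161367969028), np.float64(11.973771348659561)) [-0.59726732  0.64603481 -1.90435329] [-1.38 -0.07 -0.97  0.17  0.68 -0.85]
439 [[ 16.  -34.5  -2.9]
 [ 31.2  -2.5   2.3]
 [ 45.   34.3  10.3]]
lip [ 0.45049062 -0.37472731  0.07469431]
4 x [ 0.02  -0.008  0.011] [ 0.035  0.094 -0.001] | |d| 0.024 |w| 0.1 -> [ 0.35  -0.337  0.134]
4 x [ 0.023 -0.008  0.007] [ 0.029  0.078 -0.   ] | |d| 0.026 |w| 0.083 -> [ 0.364 -0.342  0.139]
3 x [ 0.037 -0.013  0.012] [0.038 0.104 0.   ] | |d| 0.041 |w| 0.111 -> [ 0.38  -0.348  0.144]
4 x [ 0.048 -0.017  0.016] [0.043 0.117 0.   ] | |d| 0.053 |w| 0.125 -> [ 0.409 -0.359  0.154]
```

Request:
drive_tool(increments=[[0.02,-0.008,0.011,0.035,0.094,0],[0.02,-0.008,0.011,0.035,0.094,0],[0.02,-0.008,0.011,0.035,0.094,0],[0.02,-0.008,0.011,0.035,0.094,0],[0.023,-0.008,0.007,0.029,0.078,0],[0.023,-0.008,0.007,0.029,0.078,0],[0.023,-0.008,0.007,0.029,0.078,0],[0.023,-0.008,0.007,0.029,0.078,0]])

```text
time_s: 13.95
tcp_pos: [0.3631, -0.3425, 0.1388]
tool_rot: [3.139, 0.436, 2.792]
contact_force: [0.3, -0.9, -3.5]
width: 0.0186
grip_force: 98.9
```

Request:
drive_tool(increments=[[0.037,-0.013,0.012,0.038,0.104,0],[0.037,-0.013,0.012,0.038,0.104,0],[0.037,-0.013,0.012,0.038,0.104,0],[0,0,0,0,0,0],[0.048,-0.017,0.016,0.043,0.117,0],[0.048,-0.017,0.016,0.043,0.117,0],[0.048,-0.017,0.016,0.043,0.117,0],[0.048,-0.017,0.016,0.043,0.117,0],[0,0,0,0,0,0],[0,0,0,0,0,0]])

```text
time_s: 15.2
tcp_pos: [0.4079, -0.3582, 0.1532]
tool_rot: [3.138, 0.003, 2.792]
contact_force: [-0.2, -0.4, -2.0]
width: 0.0185
grip_force: 99.0
```

```bash
python3 - <<'E'
from h import *
o=arm.get_obs();s=tool2scoop();print(s, o['contact_force'],np.round(o['joints'],2))
c=cap('top');W=pts(c);cv2.imwrite('pics/t7.png',cv2.resize(cv2.cvtColor(c['frame'][160:310,310:500],cv2.COLOR_RGB2BGR),None,fx=4,fy=4))
plan(cur(),[K(-15,110,-35)+(5,)])
E
```

```text
(array([ 0.41610391, -0.36182133,  0.05385413]), np.float64(-19.873425738222007), np.float64(-34.84068375430605)) [-0.16064918 -0.42656317 -1.99751891] [-0.88  0.28 -0.15  1.14  0.   -0.53]
5 x [ 0.002 -0.001  0.108] [-0.001  0.001  0.   ] | |d| 0.108 |w| 0.002 -> [ 0.409 -0.359  0.234]
```

View pics/t7.png

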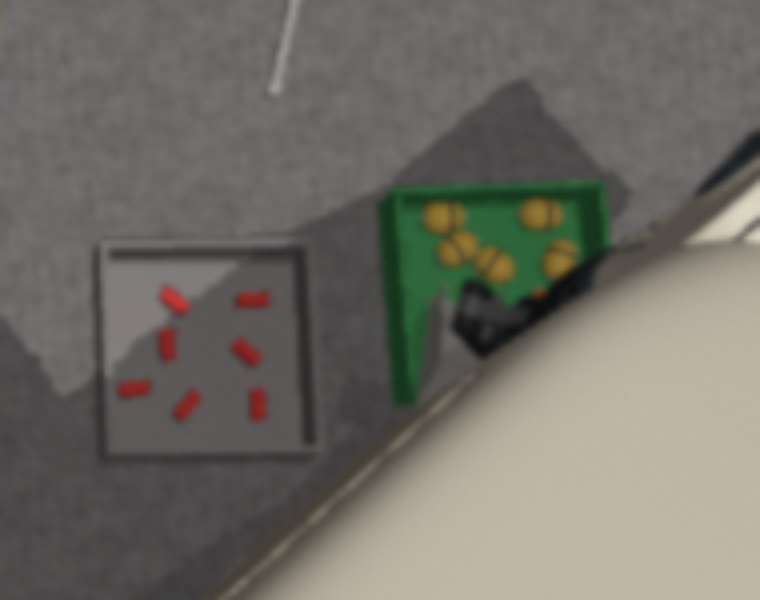

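At least five caps are visible in the tray, at (445,215), (540,213), (460,248), (495,265) and (560,260). The arm hides the rest. I'll raise the scoop and count with the side and wrist cameras.

Request:
drive_tool(increments=[[0,0,0.06,0,0,0],[0,0,0.11,0,0,0],[0,0,0.11,0,0,0],[0,0,0.11,0,0,0],[0,0,0.11,0,0,0],[0,0,0.05,0,0,0]])

```text
time_s: 16.0
tcp_pos: [0.4083, -0.3587, 0.2376]
tool_rot: [3.139, 0.004, 2.792]
contact_force: [0.3, -0.7, -3.1]
width: 0.019
grip_force: 99.1
```

```bash
python3 - <<'E'
from h import *
for n in('side','top'):
    c=cap(n);W=pts(c);h=cv2.cvtColor(c['frame'],cv2.COLOR_RGB2HSV)
    if n=='side': im=c['frame'][180:350,250:460]
    for nm,(x,y,hw) in {'tray':(.464,-.38,.075),'bin':(.593,.161,.13)}.items():
        m=(h[...,0]>14)&(h[...,0]<32)&(h[...,1]>120)&(abs(W[...,0]-x)<hw)&(abs(W[...,1]-y)<hw)
        k,l,s,ce=cv2.connectedComponentsWithStats(m.astype(np.uint8))
        print(n,nm,[(tuple(ce[i].astype(int)),s[i,4],np.round(np.median(W[l==i],0),3).tolist()) for i in range(1,k) if s[i,4]>8])
cv2.imwrite('pics/s8.png',cv2.cvtColor(cv2.resize(im,None,fx=3.5,fy=3.5),cv2.COLOR_RGB2BGR))
# mat path
M=S(.585,-.045,.10,0,0)
p,r=cur();plan((p,r),[M+(16,),S(.585,-.045,.012,0,0)+(6,)])
E
```

```text
side tray [((np.int64(401), np.int64(293)), np.int32(213), [0.49, -0.367, 0.018]), ((np.int64(424), np.int64(303)), np.int32(172), [0.505, -0.419, 0.018]), ((np.int64(385), np.int64(302)), np.int32(76), [0.447, -0.359, 0.019]), ((np.int64(412), np.int64(316)), np.int32(94), [0.449, -0.414, 0.019])]
side bin []
top tray [((np.int64(445), np.int64(212)), np.int32(61), [0.511, -0.41, 0.02]), ((np.int64(424), np.int64(219)), np.int32(162), [0.495, -0.36, 0.02]), ((np.int64(450), np.int64(223)), np.int32(50), [0.486, -0.42, 0.021]), ((np.int64(421), np.int64(240)), np.int32(48), [0.448, -0.353, 0.02])]
top bin []
16 x [ 0.047  0.131 -0.025] [-0.013 -0.072  0.04 ] | |d| 0.142 |w| 0.083 -> [ 0.521 -0.044  0.176]
6 x [ 0.     0.    -0.098] [0. 0. 0.] | |d| 0.098 |w| 0.0 -> [ 0.521 -0.044  0.088]
```

View pics/s8.png

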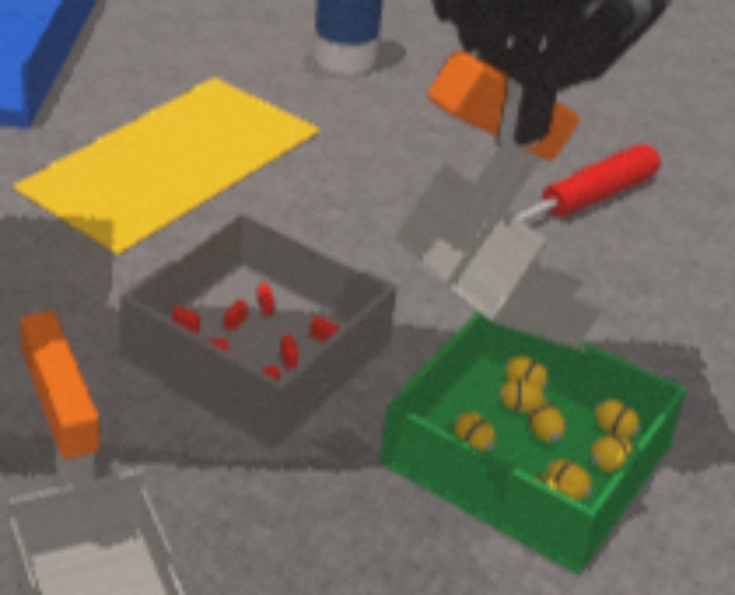

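The tray holds seven caps clearly, with an eighth partly hidden at (555,475). The scoop is empty and the bin is empty. Now I'll take the scoop back to the mat.

Request:
drive_tool(increments=[[0.047,0.131,0,-0.013,-0.072,0.04],[0.047,0.131,0,-0.013,-0.072,0.04],[0.047,0.131,0,-0.013,-0.072,0.04],[0.047,0.131,0,-0.013,-0.072,0.04],[0.047,0.131,0,-0.013,-0.072,0.04],[0.047,0.131,0,-0.013,-0.072,0.04],[0.047,0.131,-0.025,-0.013,-0.072,0.04],[0.047,0.131,-0.025,-0.013,-0.072,0.04]])

```text
time_s: 17.1
tcp_pos: [0.4646, -0.2005, 0.2278]
tool_rot: [3.111, 0.307, 2.957]
contact_force: [-0.6, 0.0, -1.1]
width: 0.0186
grip_force: 99.0
```

Request:
drive_tool(increments=[[0.047,0.131,-0.025,-0.013,-0.072,0.04],[0.047,0.131,-0.025,-0.013,-0.072,0.04],[0.047,0.131,-0.05,-0.013,-0.072,0.04],[0.047,0.131,-0.05,-0.013,-0.072,0.04],[0.047,0.131,-0.05,-0.013,-0.072,0.04],[0.047,0.131,-0.05,-0.013,-0.072,0.04],[0.047,0.131,-0.05,-0.013,-0.072,0.04],[0.047,0.131,-0.05,-0.013,-0.072,0.04],[0,0,0,0,0,0]])

```text
time_s: 18.23
tcp_pos: [0.5198, -0.0428, 0.1744]
tool_rot: [3.139, 0.609, 3.14]
contact_force: [-0.2, 0.5, -0.8]
width: 0.0186
grip_force: 98.9
```

```bash
python3 - <<'E'
from h import *
o=arm.get_obs();s=tool2scoop();print(s, o['contact_force'],np.round(o['joints'],2))
c=cap('top');W=pts(c);h=cv2.cvtColor(c['frame'],cv2.COLOR_RGB2HSV)
m=(h[...,1]<60)&(h[...,2]>90)&(abs(W[...,0]-s[0][0])<.07)&(abs(W[...,1]-s[0][1])<.05)&(W[...,2]>s[0][2]-.02)&(W[...,2]<s[0][2]+.06)
Rs=R.from_euler('ZY',[s[1],-s[2]],degrees=True);L=Rs.inv().apply(W[m]-s[0])*1e3;fl=L[(abs(L[:,1])<28)&(L[:,0]>-35)&(L[:,2]<15)]
for a in range(-30,50,15):
    q=fl[(fl[:,0]>a)&(fl[:,0]<a+15)]; print(a,len(q),np.round(np.median(q,0),1))
m=(h[...,0]>14)&(h[...,0]<32)&(h[...,1]>120)&(abs(W[...,0]-.464)<.08)&(abs(W[...,1]+.38)<.08)
k,l,st,ce=cv2.connectedComponentsWithStats(m.astype(np.uint8));print([(ce[i].astype(int).tolist(),int(st[i,4])) for i in range(1,k)])
plan(cur(),[S(.585,-.045,.012,0,0)+(6,)])
E
```

```text
(array([ 0.5837694 , -0.04365017,  0.09783694]), np.float64(-0.023097180473123313), np.float64(-0.11266589555200968)) [-0.1842479   0.47017397 -0.83063918] [-0.36 -0.09 -0.71  0.37  0.2  -0.3 ]
-30 86 [-21.3  12.1   2.2]
-15 124 [-6.1  1.   2.3]
0 175 [7.2 0.7 1.8]
15 168 [22.7  0.4  2.1]
30 159 [37.3  0.3  1.2]
45 0 [nan nan nan]
[([444, 212], 65), ([425, 220], 188), ([449, 224], 62), ([422, 240], 62), ([445, 243], 132)]
6 x [ 0.001 -0.    -0.096] [-0.001 -0.     0.   ] | |d| 0.096 |w| 0.001 -> [ 0.521 -0.044  0.088]
  return _methods._mean(a, axis=axis, dtype=dtype,
  ret = um.true_divide(
```

Request:
drive_tool(increments=[[0,0,-0.1,0,0,0],[0,0,-0.1,0,0,0],[0,0,-0.1,0,0,0],[0,0,-0.1,0,0,0],[0,0,-0.1,0,0,0],[0,0,-0.06,0,0,0],[0,0,-0.03,0,0,0],[0,0,-0.03,0,0,0],[0,0,0,0,0,0]])

```text
time_s: 19.4
tcp_pos: [0.5213, -0.0442, 0.083]
tool_rot: [3.14, 0.611, 3.139]
contact_force: [0.3, -0.8, -1.5]
width: 0.0184
grip_force: 99.0
```

```bash
python3 - <<'E'
from h import *
o=arm.get_obs();print(tool2scoop(), o['contact_force'])
E
```

```text
(array([ 0.58540254, -0.04526428,  0.00661989]), np.float64(-0.11823138986957815), np.float64(0.029437011535157803)) [ 0.29199066 -0.7580606  -1.52062318]
```

Request:
drive_tool(increments=[[0,0,-0.012,0,0,0],[0,0,-0.012,0,0,0],[0,0,0,0,0,0]])

```text
time_s: 19.77
tcp_pos: [0.5215, -0.0442, 0.0798]
tool_rot: [3.14, 0.612, 3.139]
contact_force: [-0.8, -0.6, 1.1]
width: 0.0187
grip_force: 99.2
```

Request:
drive_tool(increments=[[0,0,0,0,0,0],[0,0,0,0,0,0],[0,0,0,0,0,0],[0,0,0,0,0,0],[0,0,0,0,0,0]], jaw=-1)

```text
time_s: 20.4
tcp_pos: [0.5213, -0.0442, 0.0795]
tool_rot: [3.14, 0.612, 3.139]
contact_force: [-0.5, -0.5, -0.2]
width: 0.0857
grip_force: 0.0
```

```bash
python3 - <<'E'
from h import *
o=arm.get_obs();p,r=cur();print(p,o['width'],o['contact_force'])
plan((p,r),[(p-.13*r.as_matrix()[:,2],r,7)])
E
```

```text
[ 0.5212665  -0.04415663  0.0794618 ] 0.08566291795825183 [-0.45935175 -0.45964595 -0.17289801]
7 x [-0.071  0.     0.101] [0. 0. 0.] | |d| 0.124 |w| 0.0 -> [ 0.447 -0.044  0.186]
```

Request:
drive_tool(increments=[[-0.04,0,0.057,0,0,0],[-0.071,0,0.101,0,0,0],[-0.071,0,0.101,0,0,0],[-0.071,0,0.101,0,0,0],[-0.071,0,0.101,0,0,0],[-0.071,0,0.101,0,0,0],[-0.071,0,0.101,0,0,0],[-0.071,0,0.101,0,0,0],[0,0,0,0,0,0]])

```text
time_s: 21.52
tcp_pos: [0.4406, -0.0444, 0.1956]
tool_rot: [-3.141, 0.614, 3.139]
contact_force: [-0.1, -0.8, -0.1]
width: 0.0854
grip_force: 0.0
```

```bash
python3 - <<'E'
from h import *
o=arm.get_obs();print(o['tcp_pos'],o['time_s'],np.abs(o['joint_vel']).max())
c=cap('top');W=pts(c);h=cv2.cvtColor(c['frame'],cv2.COLOR_RGB2HSV)
cv2.imwrite('pics/t9.png',cv2.cvtColor(c['frame'],cv2.COLOR_RGB2BGR))
m=(h[...,0]>4)&(h[...,0]<17)&(h[...,1]>170)&(W[...,2]>.05)&(W[...,2]<.13)&(W[...,0]>.43)&(abs(W[...,1]+.04)<.05)
print(cv2.minAreaRect((W[m][:,:2]*1000).astype(np.float32)),np.median(W[m][:,2]))
m=(h[...,1]<60)&(h[...,2]>100)&(abs(W[...,0]-.59)<.03)&(abs(W[...,1]+.045)<.025);print(np.percentile(W[m][:,2],[5,50,95]))
E
```

```text
[ 0.44056392 -0.0443918   0.19563156] 21.525 0.04118719638212588
((511.0148010253906, -45.94186782836914), (17.362533569335938, 81.60590362548828), 89.12269592285156) 0.10392056183590737
[0.00096034 0.00526017 0.0092406 ]
```

View pics/t9.png

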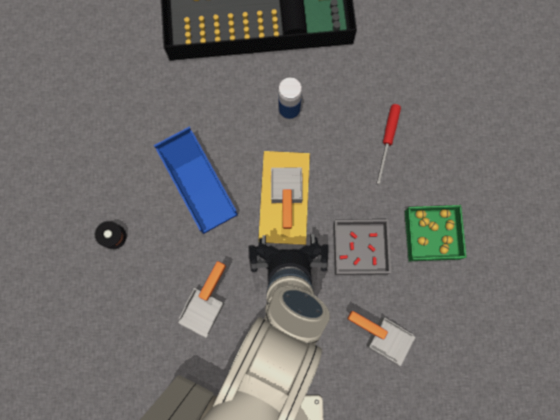

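The final picture shows the scoop flat on the mat at (287,190), handle top at 104 mm as it should be. All eight caps are in the green tray around (437,230), the bin is empty, and the can, spool and screwdriver haven't moved. The gripper is clear.

```bash
python3 -c "
from cell import arm
print(arm.sign_off())"
```

```text
the job is handed in; nothing more can be done
None
```

The job is handed in: all eight capacitors are in the green tray, the scoop lies upright on its yellow mat, the spray can, wire spool and screwdriver were not moved, and it took about 22 s of the 61 s allowed; the sign-off returned no verdict.

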